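Free the flat battery pack and lay it on charge

TASK

Four battery packs lie side by side, touching, on the black rubber mat, and the one with the red band is flat. Without shifting the three green ones, push the red pack lengthways out of the row, flat on the mat and never lifted out from between the others, to the end of the mat nearer the robot, until at least a thumb's width (20 mm) of bare mat lies between it and the row. Then pick it up and lay it gently on the sloping steel bed of the orange charger, lengthways up the slope, centred between the two white lines with its lower end against the orange foot stop; let go and leave everything else on the bench where it is.

Things in the scene. Friction and masses are not known exactly. Their poses are not given: they have to be found in the camera images.
- mat: Black rubber mat, 280 x 220 x 4 mm, fixed level on the bench left or right of the robot's centre line. Origin at the centre of its underside. x runs along its length away from the robot: the row of packs lies on the +x half (pack centres at mat x = 56 to 64 mm, mat y = -66, -22, 22, 66 mm, in any order); the -x half, nearer the robot, is bare.
- pack_red: The flat pack: black block 110 x 44 x 36 mm with a red band on top and red end labels, 0.2 to 0.4 kg, both ends alike. Origin at the centre of its underside; x along the 110 mm length, y across the 44 mm, z up. Starts on the mat, length along mat x, in any of the row's four places, long sides touching (gaps 0.2 mm), so fingers fit only at its ends.
- pack_green1: Charged pack, same as the red one but with green band and labels, in the same row. Origin and axes as for pack_red. Must stay put.
- pack_green2: Charged pack, same as the red one but with green band and labels, in the same row. Origin and axes as for pack_red. Must stay put.
- pack_green3: Charged pack, same as the red one but with green band and labels, in the same row. Origin and axes as for pack_red. Must stay put.
- dock: Orange charger fixed on the bench on the other side from the mat: base 165 x 130 x 28 mm, carrying the cradle. Origin at bench height under the middle of the base's edge nearest the robot, x away from the robot. Over it a black light bar along dock y, 210 mm long, at dock x = 77 to 103 mm, z = 206 to 230 mm, on 14 mm posts at x = 120, y = +-94 mm: a tool held upright over mid-cradle would hit it.
- cradle: Steel bed on the dock, rising away from the robot at 26 deg, 130 mm long, 100 wide; orange foot stop across its lower end, 14 mm high, face at x = -55 mm. Origin on the bed's surface, at dock x = 80, z = 65 mm; x up the slope, y across, z out of the bed. A pack that is home has its origin here and its x along this x (either way round). Flush white lines along x at y = +-31.5 mm.
- microphone: Black hand microphone, 88 x 58 x 30 mm with a short cable boot, lying loose between mat and charger near the robot. Origin under its centre. Leave alone.
- plug_blue: Blue power plug with steel end, about 90 x 30 x 26 mm, lying loose between mat and charger. Origin under its centre. Leave alone.
- coax_adapter: Black and steel barrel adapter, about 107 x 32 x 32 mm, lying loose between mat and charger. Origin under its centre. Leave alone.
- antenna: Fixed upright antenna: steel foot 48 mm across, thin black rod, 192 mm high. Origin under its centre.
There are look-alikes about, which are no part of the job. Leave any purple look-alike of the pack_green2 alone. What is shaped like the pack_red but pink is not meant.

How it is judged (in metres and radians):
On the way:
1. the red pack lies flat on the mat, pushed towards the robot, clear of the row (its centre at least 62 mm to the near side of the mat's centre) (x of pack_red in the frame of mat below -0.062 m and z of pack_red in the frame of mat between -0.006 and 0.01 m and angle between pack_red's own z axis and vertical below 0.1 rad and linear speed of pack_red below 0.05 m/s), for 0.2 s.
At the end, for the whole second after the job is handed in: The red pack lies released and still on the bed, right side up: within 5 mm of home along the slope, 8 mm across, 4 mm of the bed, 0.10 rad square. Green packs within 10 mm and 0.12 rad of where they lay; other loose things within 20 mm (x of pack_red in the frame of cradle between -0.005 and 0.005 m and y of pack_red in the frame of cradle between -0.008 and 0.008 m and z of pack_red in the frame of cradle between -0.004 and 0.004 m and angle between the x axis of pack_red and the x axis of cradle, either way round below 0.1 rad and angle between the z axis of pack_red and the z axis of cradle, either way round below 0.08 rad and angle between pack_red's own z axis and vertical below 1 rad and linear speed of pack_red below 0.02 m/s and distance of each of pack_green1, pack_green2, pack_green3 from where it was at the start of the episode below 0.01 m and angle between the x axis of each of pack_green1, pack_green2, pack_green3 and the x axis of mat, either way round below 0.12 rad and distance of each of microphone, coax_adapter, plug_blue from where it was at the start of the episode below 0.02 m); the robot touches nothing.
It fails at once if a green pack is shifted by more than 10 mm (distance of any of pack_green1, pack_green2, pack_green3 from where it was at the start of the episode above 0.01 m).
It fails at once if the red pack is lifted while between the others (underside more than 16 mm off the mat, over the row) (z of pack_red in the frame of mat between 0.02 and 0.04 m and x of pack_red in the frame of mat between -0.02 and 0.16 m and y of pack_red in the frame of mat between -0.11 and 0.11 m).
It fails at once if the red pack is dropped or banged on the cradle (contact above 40 N) (contact force between pack_red and cradle above 40 N).
It fails at once if another loose thing is shifted by more than 20 mm (distance of any of microphone, coax_adapter, plug_blue from where it was at the start of the episode above 0.02 m).
It also fails if it takes over 72 s, if anything falls off the work surface, if the arm or the gripper's body presses on something with over 40 N, if the wrist force passes 120 N, or if a joint passes its speed limit or range.

ROBOT

A 7-joint arm with a two-finger parallel gripper is mounted at the origin on the work surface. World frame = base frame: x ahead of the robot, y to its left, z up, the work surface at z = 0. Lengths are in m, angles in degrees, forces in N, time in s.
With the tool pointing down it reaches from about 0.35 to 0.9 m from the base axis. Payload 19.9 kg.
Tool frame: the origin (TCP) lies at the very end of the fingers, on their centre line; the grasp point (between the pads) lies bot.pinch_z behind it (bot.pinch_z is the distance from the TCP to the grasp point, in m); z points along the fingers, y is the line along which they close (so a half turn about z gives the same grasp; the last joint's range is limited). The gripper opens to 85 mm and grips with 20 to 120 N. Pads are 22 mm wide; open, the fingers measure 114 mm over their backs; the gripper's body (76 mm by 85 mm) begins 54 mm behind the grasp point. The pads swing forward as they close: fully open they stand 13 mm farther back than shut.
Start: joints at [-79.269, 23.915, -0.59, 92.452, 0.269, 63.638, -3.037], TCP at [0.142, 0.609, 0.231] pointing down, gripper open.
Joint ranges: [-161.28, 161.28], [-22.2, 115.67], [-73.04, 71.86], [3.21, 147.25], [-68.34, 248.33], [10.77, 114.83], [-161.83, 161.83]. Speed limits (degrees/s): [108.29, 108.29, 136.94, 136.94, 172.46, 172.46, 172.46].

INTERFACE

Orientations are given as [roll, pitch, yaw] about the fixed x, y, z axes, in that order (R = Rz(yaw) Ry(pitch) Rx(roll)).
In Python, from rig import bot, capture, job_done gives the robot as it stands.
- The arm moves only by the tool servo_tool, never from a script. Its argument "commands" is a list of rows, each an object of numbers: "ax", "ay", "az": the turn, a rotation vector about the tool's x, y, z in rad; "x", "y", "z": the shift along the tool's x, y, z in m; "fingers": the finger opening in m, from 0 to 0.0854. A call has 1 to 5 rows; each row shifts and turns the commanded pose from where the row before left it, along the tool's axes as they then stand; what a row does not reach is not made up. A row lasts 1/10 s, in which the tool goes at most 50 mm and 8.59 degrees, less where a joint would pass 70% of its speed; a pose out of reach is approached as far as the arm can. A call with a gripper value outside its range is refused whole. The fingers move at their own pace and stop on an object; "force" is the grip in N (left out, the last holds). Time passes only in rows, so rows that do not move let the fingers close. It gives the time, the measured TCP pose, the force, the opening and the grip force at its end, in the units of the state.
- bot.get_obs(): the state, without advancing time (a new reading comes with each control period).
- capture(name): name is "side" or "top" or "wrist"; returns a dict with "img" (400x640x3 uint8, red, green, blue), "vertical_fov" (degrees; the focal length in pixels is half the picture's height over the tangent of half this angle, whatever the lens; pixels are square), "cx", "cy" (the principal point, pixels), "R" (3x3) and "t" (3): a world point X has camera coordinates R X + t; the wrist camera has in their place "T_tool_cam" (4x4, takes a point from camera to tool coordinates, whose origin is the TCP and whose axes are the flange's). Camera axes: x right, y down, z forward; pixel columns grow to the right and rows downward; lengths in m; the calibration is good to about 2 mm. A picture is of the moment at which its call begins: read the wrist's pose just before it. There is no depth.
- job_done(): hands the job in; it is judged then, once.
The state is a dict: "time_s": time; "joint_positions": joint angles; "joint_vel": joint speeds; "joint_efforts": joint torques, N m; "position": TCP position; "tcp_rot": TCP orientation; "force": force on the tool from outside, world axes, zero at the start; "moment": the same for the moment, N m; "width": finger opening in m; "gripper_force": force on a finger pad.
Only numpy, scipy, OpenCV 4.12 (cv2) and the standard library are available. Lean on these libraries where they do the work, as an engineer would, in place of code of your own. Each camera call takes 0.05 s, during which the arm holds its last target. There are 200 camera calls.

## Working session

There is one attempt and no reset: what is moved stays moved. The work goes in short steps, Python scripts to look and compute and a tool call to move; the robot and the scene stay as the last step left them, time stands still between calls to the robot, and variables do not carry over. Pictures are saved under pics/ and viewed, at most 10 in all, crops included, and the job is handed in when it is done.

Besides the shell and the picture viewer there is one more tool, called after "Emit:" as name(argument=value, ...) on one line, values as JSON. servo_tool: Moves the arm, as the interface text tells. Its arguments: {"type":"object","properties":{"commands":{"type":"array","items":{"type":"object","properties":{"ax":{"type":"number"},"ay":{"type":"number"},"az":{"type":"number"},"x":{"type":"number"},"y":{"type":"number"},"z":{"type":"number"},"fingers":{"type":"number"}}}},"force":{"type":"number"}},"required":["commands"]}

```bash
ls; mkdir -p pics
python3 - <<'E'
from rig import bot,capture
import cv2,json
o=bot.get_obs();print(o,bot.pinch_z)
for n in("side","top"):
    c=capture(n);cv2.imwrite(f"pics/{n}0.png",c["img"][:,:,::-1]);print(n,{k:v for k,v in c.items() if k!="img"})
c=capture("wrist");print({k:v for k,v in c.items() if k!="img"})
E
```

```text
pics
{'time_s': 0.0, 'joint_positions': array([-79.26969949,  23.94581596,  -0.58965145,  92.48766866,
         0.27190786,  63.63725627,  -3.03593694]), 'joint_vel': array([ 0.03005385, -0.02517775,  0.01851056, -0.00016764,  0.10851408,
       -0.10478293, -0.04454402]), 'joint_efforts': array([ 8.87035967e-04, -8.64437699e+01,  6.78933263e-01, -4.34893978e+01,
        1.91016309e-02,  7.40944175e-03,  4.63412118e-05]), 'position': array([0.14169123, 0.60835743, 0.23066882]), 'tcp_rot': array([-1.79930951e+02,  7.83129509e-03,  1.66893705e+02]), 'force': array([-0.10122661,  0.15797185,  0.26750464]), 'moment': array([-0.03491695,  0.0172663 ,  0.03705901]), 'gripper_force': 0.0, 'width': 0.0855930477224089} 0.0187
side {'vertical_fov': 56.14251890300246, 'cx': 316.2980668437992, 'cy': 199.92809397004035, 'R': array([[ 0.6910512 , -0.722801  , -0.00263747],
       [-0.50363856, -0.47889198, -0.71903454],
       [ 0.51845582,  0.49821801, -0.69496933]]), 't': array([-0.37987594,  0.26023708,  0.81718218])}
top {'vertical_fov': 44.479778167738836, 'cx': 321.9029755151548, 'cy': 196.04743503177065, 'R': array([[ 0.0081556 , -0.99995461,  0.0049262 ],
       [-0.99576277, -0.00857247, -0.09155879],
       [ 0.09159686, -0.00415861, -0.99578749]]), 't': array([-0.06659347,  0.4931552 ,  1.41391102])}
{'vertical_fov': 63.542956632228474, 'cx': 324.2335649904691, 'cy': 198.51124878216618, 'T_tool_cam': array([[ 1.69167974e-03, -9.57365995e-01, -2.88872791e-01,
         7.36730061e-02],
       [ 9.99998563e-01,  1.58685298e-03,  5.97073306e-04,
        -6.98911209e-04],
       [-1.13219031e-04, -2.88873386e-01,  9.57367304e-01,
        -1.42967134e-01],
       [ 0.00000000e+00,  0.00000000e+00,  0.00000000e+00,
         1.00000000e+00]])}
```

View pics/top0.png

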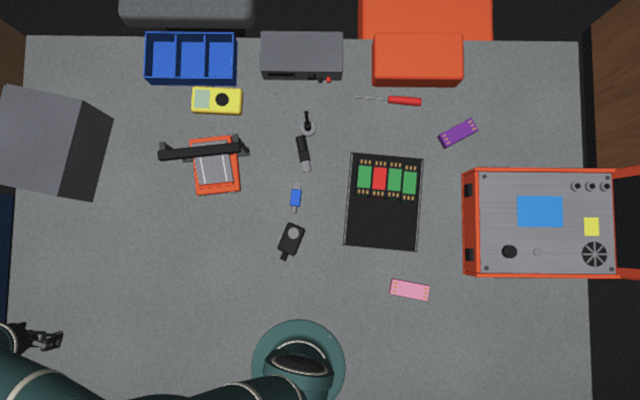

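View pics/side0.png

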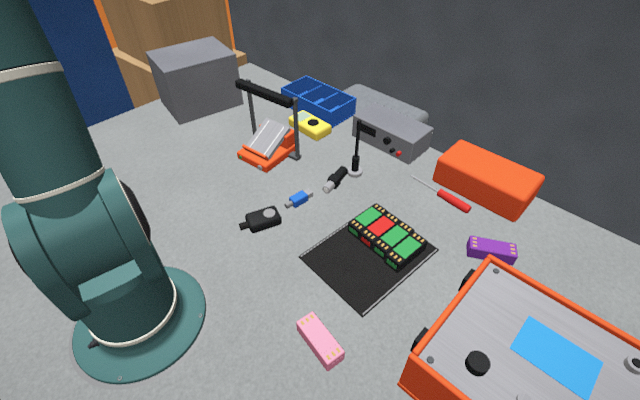

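The top view shows the mat at px (345–422, 153–250). Its row is green, red, green, green from left to right, with the red pack at about (379,178). The dock is at (215,165) with its bar at (203,151), and the antenna is at (308,127). The pink and purple decoys lie off the mat. The side view agrees.

```bash
cat > h.py <<'E'
import numpy as np,cv2
from scipy.spatial.transform import Rotation as Ro
from rig import bot,capture
def pose():
    o=bot.get_obs();T=np.eye(4);T[:3,:3]=Ro.from_euler('xyz',o['tcp_rot'],degrees=True).as_matrix();T[:3,3]=o['position'];return T
def cam(n):
    T=pose();c=capture(n);f=200/np.tan(np.radians(c['vertical_fov']/2))
    if n=='wrist':
        W=T@c['T_tool_cam'];R=W[:3,:3].T;t=-R@W[:3,3]
    else:R,t=np.array(c['R']),np.array(c['t'])
    return dict(img=c['img'],f=f,cx=c['cx'],cy=c['cy'],R=R,t=t)
def ray(c,uv):
    uv=np.atleast_2d(uv).astype(float);d=np.c_[(uv[:,0]-c['cx'])/c['f'],(uv[:,1]-c['cy'])/c['f'],np.ones(len(uv))]@c['R']
    return -c['R'].T@c['t'],d
def toz(c,uv,z):
    o,d=ray(c,uv);return o+d*((z-o[2])/d[:,2])[:,None]
def proj(c,X):
    p=np.atleast_2d(X)@c['R'].T+c['t'];return np.c_[c['cx']+c['f']*p[:,0]/p[:,2],c['cy']+c['f']*p[:,1]/p[:,2]]
def blobs(img,lo,hi,amin=30):
    m=cv2.inRange(cv2.cvtColor(img,cv2.COLOR_RGB2HSV),np.array(lo),np.array(hi));n,l,s,ce=cv2.connectedComponentsWithStats(m)
    return [(ce[i],s[i,4],cv2.minAreaRect(np.argwhere(l==i)[:,::-1].astype(np.float32))) for i in range(1,n) if s[i,4]>=amin]
E
python3 - <<'E'
from h import *
c=cam('top')
for nm,lo,hi in(('red',(0,150,100),(4,255,255)),('green',(50,100,60),(85,255,255)),('orange',(5,150,100),(15,255,255)),('blue',(100,120,80),(120,255,255))):
    for ce,a,r in blobs(c['img'],lo,hi):
        print(nm,ce.round(1),a,np.round(r[1],1),round(r[2]),toz(c,ce,.04)[0].round(3))
print('mat corners',toz(c,[(352,153),(423,159),(416,251),(344,244)],.004).round(3))
print('bar ends',toz(c,[(160,154),(248,146)],.23).round(3)); print('antenna',toz(c,[(309,128)],0.0).round(3))
print('dock near corners',toz(c,[(197,194),(240,190)],.028).round(3))
E
```

```text
red [404.6 100.3] 233 [32.2  7.4] 5 [ 0.779 -0.305  0.04 ]
red [379.1 178. ] 304 [13.6 22.4] 5 [ 0.546 -0.229  0.04 ]
green [364.  176.2] 314 [22. 14.] 90 [ 0.551 -0.185  0.04 ]
green [394.  179.2] 315 [22. 14.] 90 [ 0.543 -0.272  0.04 ]
green [409.2 182.4] 314 [13.8 22.8] 4 [ 0.534 -0.316  0.04 ]
orange [421.9  35.5] 8978 [ 84. 134.] 90 [ 0.978 -0.358  0.04 ]
orange [211.5 139.1] 167 [ 7.  41.7] 84 [0.657 0.262 0.04 ]
orange [220.5 180.9] 621 [37.2 44.5] 83 [0.534 0.233 0.04 ]
orange [523.9 222.4] 3001 [115. 177.] 90 [ 0.421 -0.648  0.04 ]
blue [190.7  57.3] 3251 [90.  47.5] 1 [0.903 0.331 0.04 ]
blue [295.2 197.4] 163 [ 9.8 16.5] 7 [0.487 0.015 0.04 ]
blue [539.3 211.1] 1396 [30. 45.] 90 [ 0.454 -0.693  0.04 ]
mat corners [[ 0.626 -0.152  0.004]
 [ 0.61  -0.365  0.004]
 [ 0.335 -0.341  0.004]
 [ 0.354 -0.129  0.004]]
bar ends [[0.578 0.349 0.23 ]
 [0.6   0.127 0.23 ]]
antenna [[ 0.702 -0.022  0.   ]]
dock near corners [[0.496 0.303 0.028]
 [0.509 0.177 0.028]]
```

Emit:
servo_tool(commands=[{"az": -0.11,"z": -0.025,"fingers": 0.0},{"az": -0.11,"z": -0.025},{"az": -0.11,"z": -0.02},{"x": -0.022,"y": -0.0395},{"x": -0.022,"y": -0.0395}])

```text
$.commands[0]: bad value
```

Emit:
servo_tool(commands=[{"x": -0.022,"y": -0.0395},{"x": -0.022,"y": -0.0395},{"x": -0.022,"y": -0.0395},{"x": -0.022,"y": -0.0395},{"x": -0.022,"y": -0.0395}])

```text
$.commands[0]: bad value
```

Emit:
servo_tool(commands=[{"x": -0.022,"y": -0.0395},{"x": -0.022,"y": -0.0395},{"x": -0.022,"y": -0.0395},{"x": 0},{"x": 0}])

```text
$.commands[0]: bad value
```

Run:
```python
from h import *
import pickle
c=cam('wrist');pickle.dump(c,open('dock.pkl','wb'));cv2.imwrite('pics/dock.png',c['img'][:,:,::-1]);print(bot.get_obs()['position'],bot.get_obs()['tcp_rot'])
```

```text
[0.1417079  0.60855217 0.23099526] [-1.79965314e+02  3.42615941e-03  1.66892326e+02]
```

View pics/dock.png

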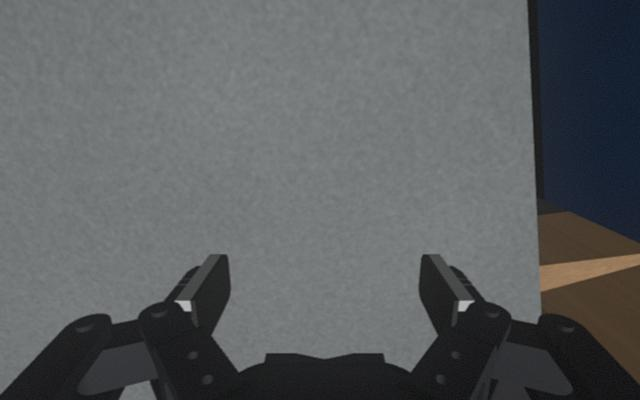

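The picture shows bare bench and the open fingers at the bottom, because the moves were refused. I'll give every field in each row.

Emit:
servo_tool(commands=[{"x": 0,"y": 0,"z": -0.025,"ax": 0,"ay": 0,"az": -0.11,"fingers": 0.0}], force=40)

```text
time_s: 0.35
position: [0.1414, 0.6073, 0.2535]
tcp_rot: [-179.7, -0.0, 173.2]
force: [-0.9, -0.9, 0.3]
width: 0.0731
gripper_force: 0.0
```

Emit:
servo_tool(commands=[{"x": 0,"y": 0,"z": -0.025,"ax": 0,"ay": 0,"az": -0.11,"fingers": 0.0},{"x": 0,"y": 0,"z": -0.02,"ax": 0,"ay": 0,"az": -0.11,"fingers": 0.0},{"x": -0.022,"y": -0.0395,"z": 0,"ax": 0,"ay": 0,"az": 0,"fingers": 0.0},{"x": -0.022,"y": -0.0395,"z": 0,"ax": 0,"ay": 0,"az": 0,"fingers": 0.0},{"x": -0.022,"y": -0.0395,"z": 0,"ax": 0,"ay": 0,"az": 0,"fingers": 0.0}])

```text
time_s: 0.85
position: [0.2201, 0.496, 0.3012]
tcp_rot: [-180.0, -0.0, -174.2]
force: [0.3, -0.3, 0.5]
width: 0.0002
gripper_force: 0.0
```

Emit:
servo_tool(commands=[{"x": -0.022,"y": -0.0395,"z": 0,"ax": 0,"ay": 0,"az": 0,"fingers": 0.0},{"x": -0.022,"y": -0.0395,"z": 0,"ax": 0,"ay": 0,"az": 0,"fingers": 0.0},{"x": -0.022,"y": -0.0395,"z": 0,"ax": 0,"ay": 0,"az": 0,"fingers": 0.0},{"x": -0.022,"y": -0.0395,"z": 0,"ax": 0,"ay": 0,"az": 0,"fingers": 0.0},{"x": -0.022,"y": -0.0395,"z": 0,"ax": 0,"ay": 0,"az": 0,"fingers": 0.0}])

```text
time_s: 1.35
position: [0.3495, 0.3104, 0.3014]
tcp_rot: [180.0, 0.0, -174.2]
force: [-0.1, -0.1, -0.3]
width: -0.0002
gripper_force: 0.0
```

Emit:
servo_tool(commands=[{"x": -0.022,"y": -0.0395,"z": 0,"ax": 0,"ay": 0,"az": 0,"fingers": 0.0},{"x": -0.022,"y": -0.0395,"z": 0,"ax": 0,"ay": 0,"az": 0,"fingers": 0.0},{"x": 0,"y": 0,"z": 0,"ax": 0,"ay": 0,"az": 0,"fingers": 0.0},{"x": 0,"y": 0,"z": 0,"ax": 0,"ay": 0,"az": 0,"fingers": 0.0}])

```text
time_s: 1.75
position: [0.4008, 0.2374, 0.3013]
tcp_rot: [180.0, 0.0, -174.3]
force: [-0.2, 1.1, 0.4]
width: -0.0003
gripper_force: 0.0
```

Run:
```python
from h import *
import pickle
c=cam('wrist');pickle.dump(c,open('dock.pkl','wb'));cv2.imwrite('pics/dock.png',c['img'][:,:,::-1]);print(bot.get_obs()['position'],bot.get_obs()['tcp_rot'])
```

```text
[0.40026389 0.23827498 0.30127548] [ 1.79995413e+02 -6.40872930e-03 -1.74198613e+02]
```

View pics/dock.png

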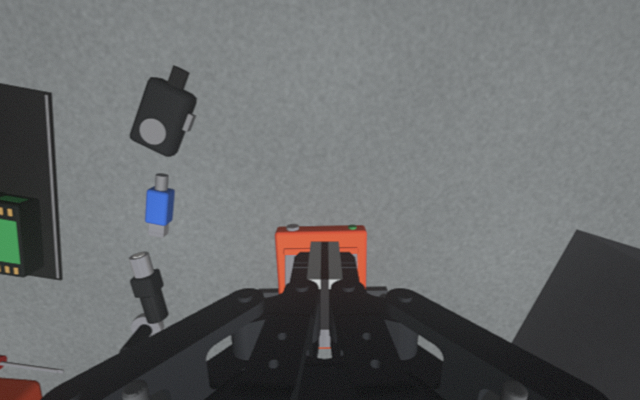

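The dock is hidden behind the fingers: its near edge runs from px (277,230) to (366,227). I'll turn the tool a quarter turn and step left so the camera looks past the fingers.

Emit:
servo_tool(commands=[{"x": -0.02,"y": 0.0315,"z": 0,"ax": 0,"ay": 0,"az": -0.143,"fingers": 0.0},{"x": -0.025,"y": 0.03,"z": 0,"ax": 0,"ay": 0,"az": -0.143,"fingers": 0.0},{"x": -0.03,"y": 0.02,"z": 0,"ax": 0,"ay": 0,"az": -0.143,"fingers": 0.0},{"x": 0,"y": 0,"z": 0,"ax": 0,"ay": 0,"az": -0.143,"fingers": 0.0},{"x": 0,"y": 0,"z": 0,"ax": 0,"ay": 0,"az": -0.143,"fingers": 0.0}])

```text
time_s: 2.3
position: [0.4536, 0.3383, 0.3004]
tcp_rot: [180.0, -0.1, -132.7]
force: [1.1, -1.9, 0.0]
width: -0.0001
gripper_force: 0.0
```

Emit:
servo_tool(commands=[{"x": 0,"y": 0,"z": 0,"ax": 0,"ay": 0,"az": -0.143,"fingers": 0.0},{"x": 0,"y": 0,"z": 0,"ax": 0,"ay": 0,"az": -0.143,"fingers": 0.0},{"x": 0,"y": 0,"z": 0,"ax": 0,"ay": 0,"az": -0.143,"fingers": 0.0},{"x": 0,"y": 0,"z": 0,"ax": 0,"ay": 0,"az": -0.143,"fingers": 0.0},{"x": 0,"y": 0,"z": 0,"ax": 0,"ay": 0,"az": -0.143,"fingers": 0.0}])

```text
time_s: 2.8
position: [0.4534, 0.3377, 0.3011]
tcp_rot: [180.0, 0.0, -91.8]
force: [0.6, 0.5, 0.0]
width: 0.0
gripper_force: 0.0
```

Emit:
servo_tool(commands=[{"x": 0,"y": 0,"z": 0,"ax": 0,"ay": 0,"az": -0.143,"fingers": 0.0},{"x": 0,"y": 0,"z": 0,"ax": 0,"ay": 0,"az": 0,"fingers": 0.0},{"x": 0,"y": 0,"z": 0,"ax": 0,"ay": 0,"az": 0,"fingers": 0.0}])

```text
time_s: 3.1
position: [0.454, 0.337, 0.3012]
tcp_rot: [180.0, 0.0, -84.3]
force: [-0.3, 0.8, -0.3]
width: 0.0001
gripper_force: 0.0
```

Run:
```python
from h import *
import pickle
c=cam('wrist');pickle.dump(c,open('dock.pkl','wb'));cv2.imwrite('pics/dock2.png',c['img'][:,:,::-1]);o=bot.get_obs();print(o['position'],o['tcp_rot'],o['joint_positions'])
```

```text
[0.45404809 0.3368621  0.30119526] [ 1.79986670e+02 -1.67546362e-03 -8.42679157e+01] [-40.7981329   14.42055305   1.34387608  96.29345628  -0.36416695
  69.30218783 146.36428495]
```

View pics/dock2.png

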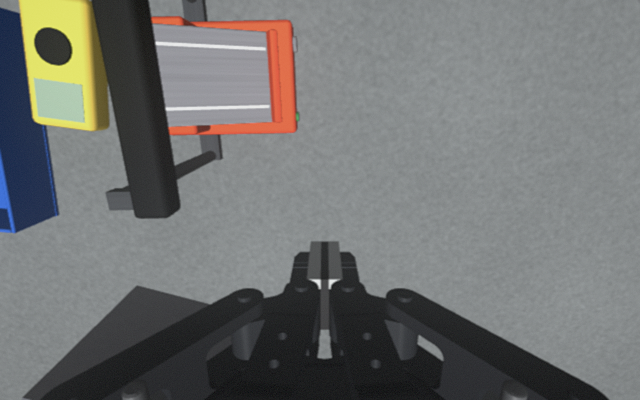

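The dock is in clear view. The white lines run at about rows 42–49 and 106–110. The bed meets the foot-stop face at about column 268, the base's near edge is at about column 297, and the black bar covers the upper bed. Next I fit the dock pose.

```bash
cat > dockfit.py <<'E'
from h import *
import pickle
from scipy.optimize import least_squares
c=pickle.load(open('dock.pkl','rb'));im=c['img'];h=cv2.cvtColor(im,cv2.COLOR_RGB2HSV).astype(int);v=im.min(2).astype(float)
L=[]
for a,b in((38,54),(100,115)):
    pts=[]
    for u in range(180,262,4):
        w=np.clip(v[a:b,u]-200,0,None)
        if w.sum()>10: pts.append((u,(w*np.arange(a,b)).sum()/w.sum()))
    L.append(np.array(pts));print(len(pts),pts[0],pts[-1])
org=((h[...,0]<15)&(h[...,1]>130)).astype(float)
rows=range(55,100,3)
foot=np.array([(200+np.argmax(org[r,200:290]>0)-.5,r) for r in rows],float)
near=np.array([(319-np.argmax(org[r,320:200:-1])+1.5,r) for r in rows],float)
print(foot[[0,-1]],near[[0,-1]])
print(im[75,262:302].tolist()[::2])
a=np.radians(26)
def T(p):
    x,y,t=p;D=np.eye(4);D[:3,:3]=Ro.from_euler('z',t).as_matrix();D[:2,3]=x,y
    C=np.eye(4);C[:3,:3]=Ro.from_euler('y',-a).as_matrix();C[:3,3]=.08,0,.065;return D,D@C
def inplane(Tm,uv):
    o,d=ray(c,uv);R=Tm[:3,:3];o=(o-Tm[:3,3])@R;d=d@R;return o-d*(o[2]/d[:,2])[:,None]
def res(p,full=False):
    D,C=T(p)
    g=[inplane(C,L[0])[:,1],inplane(C,L[1])[:,1]]
    s=[np.sign(x.mean())*.0315 for x in g]
    F=[g[0]-s[0],g[1]-s[1],inplane(C,foot)[:,0]+.055,inplane(D,near)[:,0]]
    if full:return [(x.mean()*1e3).round(2) for x in F]
    return np.concatenate([F[0],F[1],F[2]])
if __name__=='__main__':
    r=least_squares(res,[.5,.24,.1]);print(r.x,np.degrees(r.x[2]),res(r.x,True));D,C=T(r.x);print('cradle origin',C[:3,3]);np.save('C.npy',C)
E
python3 dockfit.py
```

```text
21 (180, np.float64(44.03409090909091)) (260, np.float64(48.15384615384615))
21 (180, np.float64(108.14814814814815)) (260, np.float64(106.1358024691358))
[[267.5  55. ]
 [270.5  97. ]] [[293.5  55. ]
 [294.5  97. ]]
[[154, 154, 158], [154, 152, 158], [152, 154, 159], [162, 134, 137], [180, 72, 54], [208, 91, 65], [224, 106, 73], [225, 100, 72], [215, 90, 66], [221, 108, 74], [225, 112, 76], [226, 112, 77], [224, 110, 73], [224, 109, 74], [222, 105, 73], [200, 83, 61], [115, 66, 58], [138, 139, 140], [142, 145, 146], [140, 142, 142]]
[0.49752343 0.24030097 0.12081914] 6.922426755628163 [np.float64(-0.04), np.float64(0.04), np.float64(0.0), np.float64(4.84)]
cradle origin [0.57694025 0.249943   0.065     ]
```

Emit:
servo_tool(commands=[{"x": 0,"y": 0,"z": 0,"ax": 0,"ay": 0,"az": 0.145,"fingers": 0.0},{"x": 0,"y": 0,"z": 0,"ax": 0,"ay": 0,"az": 0.145,"fingers": 0.0},{"x": 0,"y": 0,"z": 0,"ax": 0,"ay": 0,"az": 0.145,"fingers": 0.0},{"x": 0,"y": 0,"z": 0,"ax": 0,"ay": 0,"az": 0.145,"fingers": 0.0},{"x": 0,"y": 0,"z": 0,"ax": 0,"ay": 0,"az": 0.145,"fingers": 0.0}])

```text
time_s: 3.65
position: [0.4542, 0.3367, 0.3012]
tcp_rot: [180.0, -0.0, -126.1]
force: [0.2, 0.3, -0.7]
width: -0.0001
gripper_force: 0.0
```

Emit:
servo_tool(commands=[{"x": 0,"y": 0,"z": 0,"ax": 0,"ay": 0,"az": 0.145,"fingers": 0.0},{"x": 0,"y": 0,"z": 0,"ax": 0,"ay": 0,"az": 0.145,"fingers": 0.0},{"x": 0,"y": 0,"z": 0,"ax": 0,"ay": 0,"az": 0.145,"fingers": 0.0},{"x": 0,"y": 0,"z": 0,"ax": 0,"ay": 0,"az": 0.145,"fingers": 0.0},{"x": 0,"y": 0,"z": 0,"ax": 0,"ay": 0,"az": 0.145,"fingers": 0.0}])

```text
time_s: 4.15
position: [0.4542, 0.3367, 0.3012]
tcp_rot: [-180.0, -0.0, -167.7]
force: [1.0, -1.3, 0.1]
width: 0.0001
gripper_force: 0.0
```

Emit:
servo_tool(commands=[{"x": 0,"y": 0,"z": 0,"ax": 0,"ay": 0,"az": 0.145,"fingers": 0.0},{"x": 0,"y": 0,"z": 0,"ax": 0,"ay": 0,"az": 0.145,"fingers": 0.0},{"x": 0,"y": 0,"z": 0,"ax": 0,"ay": 0,"az": 0.145,"fingers": 0.0},{"x": 0,"y": 0,"z": 0,"ax": 0,"ay": 0,"az": 0.145,"fingers": 0.0},{"x": 0,"y": 0,"z": 0,"ax": 0,"ay": 0,"az": 0.145,"fingers": 0.0}])

```text
time_s: 4.65
position: [0.4542, 0.3367, 0.3013]
tcp_rot: [-180.0, -0.0, 150.8]
force: [0.3, -0.4, -0.1]
width: -0.0
gripper_force: 0.0
```

Emit:
servo_tool(commands=[{"x": 0,"y": 0,"z": 0,"ax": 0,"ay": 0,"az": 0.145,"fingers": 0.0},{"x": 0,"y": 0,"z": 0,"ax": 0,"ay": 0,"az": 0.145,"fingers": 0.0},{"x": 0,"y": 0,"z": 0,"ax": 0,"ay": 0,"az": 0.145,"fingers": 0.0},{"x": 0,"y": 0,"z": 0,"ax": 0,"ay": 0,"az": 0.145,"fingers": 0.0},{"x": 0,"y": 0,"z": 0,"ax": 0,"ay": 0,"az": 0.145,"fingers": 0.0}])

```text
time_s: 5.15
position: [0.4542, 0.3367, 0.3013]
tcp_rot: [-180.0, 0.0, 109.3]
force: [1.4, -0.2, -0.7]
width: 0.0001
gripper_force: 0.0
```

Emit:
servo_tool(commands=[{"x": 0,"y": 0,"z": 0,"ax": 0,"ay": 0,"az": 0.145,"fingers": 0.0},{"x": 0,"y": 0,"z": 0,"ax": 0,"ay": 0,"az": 0.145,"fingers": 0.0},{"x": 0,"y": 0,"z": 0,"ax": 0,"ay": 0,"az": 0.14,"fingers": 0.0},{"x": -0.045,"y": 0.0094,"z": 0,"ax": 0,"ay": 0,"az": 0,"fingers": 0.0},{"x": -0.045,"y": 0.0094,"z": 0,"ax": 0,"ay": 0,"az": 0,"fingers": 0.0}])

```text
time_s: 5.65
position: [0.4651, 0.2449, 0.301]
tcp_rot: [-180.0, 0.0, 85.1]
force: [2.5, -0.1, 0.6]
width: 0.0001
gripper_force: 0.0
```

Emit:
servo_tool(commands=[{"x": -0.045,"y": 0.0094,"z": 0,"ax": 0,"ay": 0,"az": 0,"fingers": 0.0},{"x": -0.045,"y": 0.0094,"z": 0,"ax": 0,"ay": 0,"az": 0,"fingers": 0.0},{"x": -0.045,"y": 0.0094,"z": 0,"ax": 0,"ay": 0,"az": 0,"fingers": 0.0},{"x": -0.045,"y": 0.0094,"z": 0,"ax": 0,"ay": 0,"az": 0,"fingers": 0.0},{"x": -0.045,"y": 0.0094,"z": 0,"ax": 0,"ay": 0,"az": 0,"fingers": 0.0}])

```text
time_s: 6.15
position: [0.4932, 0.0155, 0.3016]
tcp_rot: [180.0, -0.0, 85.0]
force: [1.2, -0.8, -0.5]
width: 0.0
gripper_force: 0.0
```

Emit:
servo_tool(commands=[{"x": -0.045,"y": 0.0094,"z": 0,"ax": 0,"ay": 0,"az": 0,"fingers": 0.0},{"x": -0.045,"y": 0.0094,"z": 0,"ax": 0,"ay": 0,"az": 0,"fingers": 0.0},{"x": -0.045,"y": 0.0094,"z": 0,"ax": 0,"ay": 0,"az": 0,"fingers": 0.0},{"x": -0.045,"y": 0.0094,"z": 0,"ax": 0,"ay": 0,"az": 0,"fingers": 0.0},{"x": -0.045,"y": 0.0094,"z": 0,"ax": 0,"ay": 0,"az": 0,"fingers": 0.0}])

```text
time_s: 6.65
position: [0.5213, -0.2126, 0.3015]
tcp_rot: [180.0, -0.0, 85.0]
force: [0.9, 2.1, 0.4]
width: -0.0002
gripper_force: 0.0
```

Emit:
servo_tool(commands=[{"x": -0.045,"y": 0.0094,"z": 0,"ax": 0,"ay": 0,"az": 0,"fingers": 0.0},{"x": -0.045,"y": 0.0094,"z": 0.02,"ax": 0,"ay": 0,"az": 0,"fingers": 0.0},{"x": 0,"y": 0,"z": 0,"ax": 0,"ay": 0,"az": 0,"fingers": 0.0},{"x": 0,"y": 0,"z": 0,"ax": 0,"ay": 0,"az": 0,"fingers": 0.0}])

```text
time_s: 7.05
position: [0.5317, -0.3032, 0.2807]
tcp_rot: [-179.9, 0.0, 84.9]
force: [-0.7, 0.8, 0.1]
width: -0.0001
gripper_force: 0.0
```

Run:
```python
from h import *
import pickle
c=cam('wrist');pickle.dump(c,open('mat.pkl','wb'));cv2.imwrite('pics/mat.png',c['img'][:,:,::-1]);o=bot.get_obs();print(o['position'],o['tcp_rot'],o['joint_positions'])
for nm,lo,hi in(('red',(0,150,80),(4,255,255)),('red2',(175,150,80),(180,255,255)),('green',(50,100,60),(85,255,255))):
    for ce,a,r in blobs(c['img'],lo,hi,200):
        print(nm,ce.round(1),a,np.round(r[1],1),round(r[2],1),toz(c,ce,.04)[0].round(4),toz(c,cv2.boxPoints(r),.04)[:,:2].round(4).tolist())
```

```text
[ 0.53228336 -0.30196046  0.28121528] [-1.79974466e+02 -3.07818487e-03  8.50230200e+01] [ -7.00364358  25.68004335  46.22115455  92.23261857 -19.37808299
  70.46756145  37.97738217]
red [596.   61.2] 201 [14.3 52.3] 80.5 [ 0.8385 -0.215   0.04  ] [[0.8096, -0.2129], [0.8644, -0.209], [0.8695, -0.2238], [0.8141, -0.2278]]
red [332.4  99.8] 1990 [34. 57.] 90.0 [ 0.5469 -0.23    0.04  ] [[0.5167, -0.2093], [0.5803, -0.2149], [0.5783, -0.2518], [0.5128, -0.2461]]
red [574.  125.1] 465 [29.1 58.6] 24.6 [ 0.8237 -0.2825  0.04  ] [[0.7937, -0.3091], [0.8145, -0.2504], [0.8464, -0.2665], [0.8268, -0.3266]]
red [528.1 147.2] 1448 [19.  81.2] 10.0 [ 0.7732 -0.3037  0.04  ] [[0.7575, -0.3485], [0.7661, -0.255], [0.7877, -0.2605], [0.7807, -0.3548]]
red [566.  171.5] 358 [25.3 45.5] 5.7 [ 0.8215 -0.3374  0.04  ] [[0.8098, -0.362], [0.8086, -0.3062], [0.8386, -0.3118], [0.841, -0.368]]
red [149.9 318.5] 452 [20. 91.] 51.1 [ 0.2689 -0.4995  0.04  ] [[0.1928, -0.534], [0.3151, -0.4509], [0.3269, -0.4764], [0.2033, -0.5626]]
green [333.2  57.3] 2178 [37. 59.] 90.0 [ 0.5514 -0.1857  0.04  ] [[0.5215, -0.1648], [0.5849, -0.1704], [0.5829, -0.2078], [0.5175, -0.202]]
green [332.9 139.5] 1762 [31. 55.] 90.0 [ 0.544  -0.2745  0.04  ] [[0.5131, -0.254], [0.5767, -0.2596], [0.5747, -0.2957], [0.5094, -0.2899]]
green [328.8 176. ] 1652 [30. 53.] 90.0 [ 0.5355 -0.318   0.04  ] [[0.505, -0.2968], [0.5683, -0.3023], [0.5661, -0.3396], [0.501, -0.3339]]
```

View pics/mat.png

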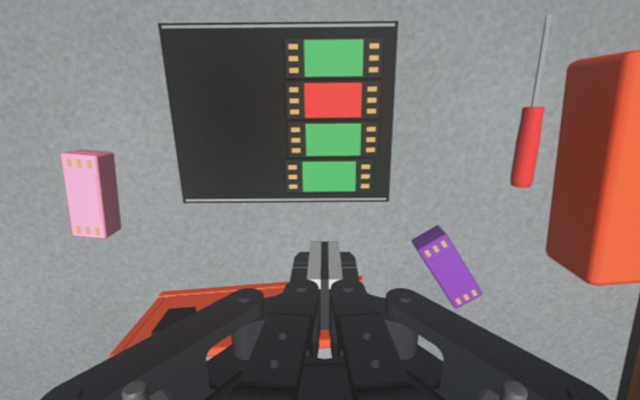

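The mat's corners are at px (160,24), (397,22), (389,200) and (185,201), and the red band is at (332,100), second from the top. I get the mat frame from these and check it against the known sizes.

Run:
```python
from h import *
import pickle
c=pickle.load(open('mat.pkl','rb'))
hsv=cv2.cvtColor(c['img'],cv2.COLOR_RGB2HSV)
P=toz(c,[(160.5,24),(397,22),(389,200.5),(185,201.5)],.004)[:,:2]
print(P.round(4).tolist(),[np.linalg.norm(P[i]-P[i-1]).round(4) for i in range(4)])
M=np.array([[-.14,.11],[.14,.11],[.14,-.11],[-.14,-.11]])
A,B=P-P.mean(0),M
t=np.arctan2((B[:,0]*A[:,1]-B[:,1]*A[:,0]).sum(),(A*B).sum());o=P.mean(0);print('mat',o,np.degrees(t))
r=np.array([[np.cos(t),-np.sin(t)],[np.sin(t),np.cos(t)]])
for q in [(.5514,-.1857),(.5469,-.230),(.544,-.2745),(.5355,-.318)]:print(((np.array(q)-o)@r).round(4))
# pixel extent of red pack black top : print proj of corners of red pack for hypothesised pose
for x in (.058,.060,.062):
    w=np.array([[x-.055,.022],[x+.055,.022],[x+.055,-.022],[x-.055,-.022]])@r.T+o
    print(x,proj(c,np.c_[w,np.full(4,.04)]).round(1).tolist())
print(c['img'][100,275:300].max(1).tolist(),c['img'][100,370:400].max(1).tolist())
np.save('M.npy',np.r_[o,t])
g=c['img'][10:215,140:410][:,:,::-1];cv2.imwrite('pics/matcrop.png',cv2.resize(g,None,fx=2.9,fy=2.9,interpolation=cv2.INTER_CUBIC)*1)
```

```text
[[0.3546, -0.128], [0.6297, -0.1502], [0.6139, -0.3672], [0.3371, -0.3445]] [np.float64(0.2172), np.float64(0.2759), np.float64(0.2176), np.float64(0.2778)]
mat [ 0.48382177 -0.24749579] -4.557931636466941
[0.0625 0.067 ]
[0.0615 0.0225]
[ 0.0621 -0.0221]
[ 0.0571 -0.0662]
0.058 [[280.9, 100.6], [377.7, 99.8], [376.2, 139.0], [282.7, 139.7]]
0.06 [[282.7, 100.6], [379.5, 99.8], [377.9, 138.9], [284.4, 139.7]]
0.062 [[284.4, 100.6], [381.2, 99.8], [379.6, 138.9], [286.1, 139.7]]
[57, 55, 55, 53, 54, 58, 55, 60, 59, 54, 54, 60, 60, 82, 151, 218, 229, 226, 225, 225, 225, 227, 225, 187, 103] [225, 224, 224, 227, 227, 213, 152, 86, 64, 65, 62, 61, 65, 64, 63, 63, 65, 64, 62, 62, 64, 61, 64, 88, 127, 157, 162, 159, 158, 159]
```

View pics/matcrop.png

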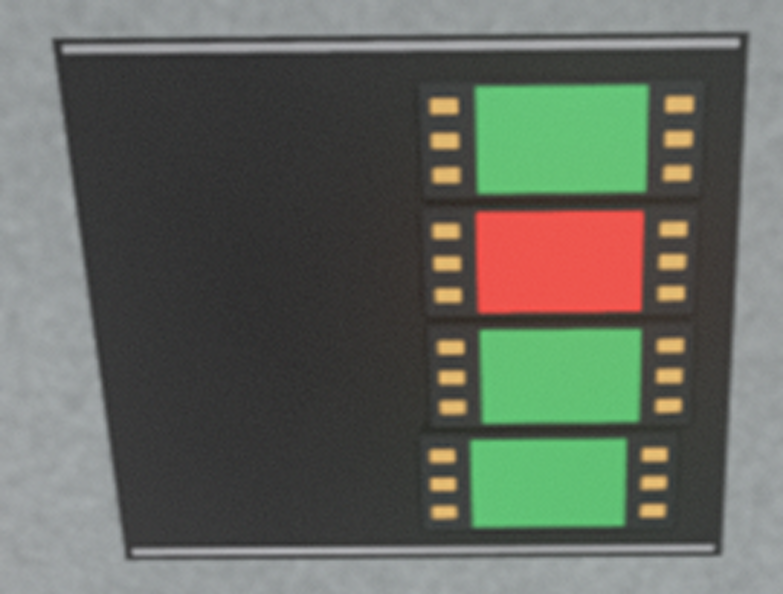

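Emit:
servo_tool(commands=[{"x": 0.024,"y": 0.029,"z": 0.02,"ax": 0,"ay": 0,"az": -0.007,"fingers": 0.0},{"x": 0.024,"y": 0.029,"z": 0.03,"ax": 0,"ay": 0,"az": 0,"fingers": 0.0},{"x": 0.0248,"y": 0.0284,"z": 0.03,"ax": 0,"ay": 0,"az": 0,"fingers": 0.0},{"x": 0,"y": 0,"z": 0.04,"ax": 0,"ay": 0,"az": 0,"fingers": 0.0},{"x": 0,"y": 0,"z": 0.04,"ax": 0,"ay": 0,"az": 0,"fingers": 0.0}])

```text
time_s: 7.6
position: [0.6257, -0.2334, 0.1206]
tcp_rot: [179.9, -0.0, 85.7]
force: [0.9, -0.6, -0.1]
width: -0.0
gripper_force: 0.0
```

Emit:
servo_tool(commands=[{"x": 0,"y": 0,"z": 0.03,"ax": 0,"ay": 0,"az": 0,"fingers": 0.0},{"x": 0,"y": 0,"z": 0.02,"ax": 0,"ay": 0,"az": 0,"fingers": 0.0},{"x": 0,"y": 0,"z": 0,"ax": 0,"ay": 0,"az": 0,"fingers": 0.0},{"x": 0,"y": 0,"z": 0,"ax": 0,"ay": 0,"az": 0,"fingers": 0.0}])

```text
time_s: 8.0
position: [0.6249, -0.2357, 0.0726]
tcp_rot: [179.9, 0.0, 85.6]
force: [0.2, -0.8, 0.7]
width: 0.0001
gripper_force: 0.0
```

Run:
```python
from h import *
c=cam('wrist');cv2.imwrite('pics/pre.png',c['img'][:,:,::-1]);o=bot.get_obs();print(o['position'],o['tcp_rot'],o['joint_positions'].round(1))
```

```text
[ 0.62510019 -0.23614648  0.07318473] [1.79882318e+02 1.47803694e-02 8.55732231e+01] [ -6.8  43.5  36.7  93.3 -30.8  53.5  36.7]
```

View pics/pre.png

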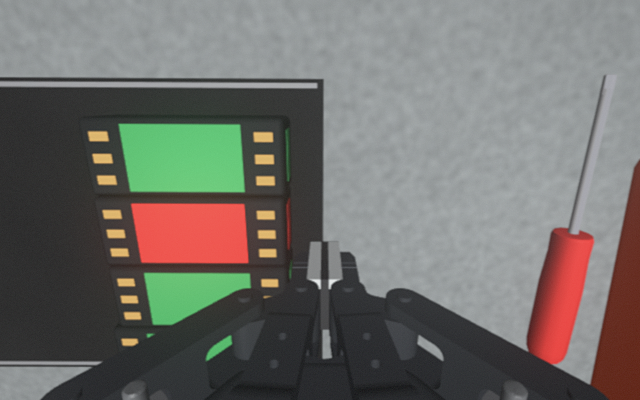

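The fingers stand just past the red pack's far end, in line with it: tool at px (325,245), pack end at column 291. I'll go down and start the push.

Emit:
servo_tool(commands=[{"x": 0,"y": 0,"z": 0.03,"ax": 0,"ay": 0,"az": 0,"fingers": 0.0},{"x": 0,"y": 0,"z": 0.02,"ax": 0,"ay": 0,"az": 0,"fingers": 0.0},{"x": 0,"y": 0,"z": 0.011,"ax": 0,"ay": 0,"az": 0,"fingers": 0.0},{"x": 0,"y": 0,"z": 0,"ax": 0,"ay": 0,"az": 0,"fingers": 0.0},{"x": 0,"y": -0.004,"z": 0,"ax": 0,"ay": 0,"az": 0,"fingers": 0.0}])

```text
time_s: 8.55
position: [0.6206, -0.2368, 0.0111]
tcp_rot: [180.0, 0.0, 85.5]
force: [0.4, 0.1, 1.0]
width: -0.0002
gripper_force: 0.0
```

Emit:
servo_tool(commands=[{"x": 0,"y": -0.005,"z": 0,"ax": 0,"ay": 0,"az": 0,"fingers": 0.0},{"x": 0,"y": -0.005,"z": 0,"ax": 0,"ay": 0,"az": 0,"fingers": 0.0},{"x": 0,"y": -0.005,"z": 0,"ax": 0,"ay": 0,"az": 0,"fingers": 0.0},{"x": 0,"y": -0.005,"z": 0,"ax": 0,"ay": 0,"az": 0,"fingers": 0.0}])

```text
time_s: 8.95
position: [0.6006, -0.2351, 0.0113]
tcp_rot: [179.9, 0.0, 85.5]
force: [4.6, -0.9, 3.8]
width: -0.0002
gripper_force: 2.4
```

```bash
cat > bl.py <<'E'
from h import *
import sys
c=cam(sys.argv[1]);o=bot.get_obs();print(o['position'],o['force'],o['joint_positions'].round(1))
m=np.load('M.npy');k,s=np.cos(m[2]),np.sin(m[2]);r=np.array([[k,-s],[s,k]])
for nm,lo,hi in(('red',(0,150,80),(4,255,255)),('green',(50,100,60),(85,255,255))):
    for ce,a,b in blobs(c['img'],lo,hi,200):
        w=toz(c,ce,.04)[0]
        q=(w[:2]-m[:2])@r
        if abs(q[0])<.15 and abs(q[1])<.12:print(nm,a,w.round(4),'mat',q.round(4),np.round(b[2],1))
E
python3 bl.py top
```

```text
[ 0.59959551 -0.23508117  0.01095199] [ 2.42244967 -0.64531342  2.47563317] [ -5.1  46.2  33.8  98.  -33.8  46.3  40.1]
green 251 [ 0.5373 -0.2743  0.04  ] mat [ 0.0554 -0.0225] 4.8
green 312 [ 0.5342 -0.3163  0.04  ] mat [ 0.0557 -0.0646] 4.8
```

Emit:
servo_tool(commands=[{"x": 0,"y": -0.009,"z": 0,"ax": 0,"ay": 0,"az": 0,"fingers": 0.0},{"x": 0,"y": -0.01,"z": 0,"ax": 0,"ay": 0,"az": 0,"fingers": 0.0},{"x": 0,"y": -0.01,"z": 0,"ax": 0,"ay": 0,"az": 0,"fingers": 0.0},{"x": 0,"y": -0.01,"z": 0,"ax": 0,"ay": 0,"az": 0,"fingers": 0.0},{"x": 0,"y": -0.01,"z": 0,"ax": 0,"ay": 0,"az": 0,"fingers": 0.0}])

```text
time_s: 9.5
position: [0.5507, -0.2311, 0.0105]
tcp_rot: [180.0, 0.0, 85.5]
force: [5.7, -1.3, 5.0]
width: 0.0002
gripper_force: 2.6
```

Emit:
servo_tool(commands=[{"x": 0,"y": -0.01,"z": 0,"ax": 0,"ay": 0,"az": 0,"fingers": 0.0},{"x": 0,"y": -0.01,"z": 0,"ax": 0,"ay": 0,"az": 0,"fingers": 0.0},{"x": 0,"y": -0.01,"z": 0,"ax": 0,"ay": 0,"az": 0,"fingers": 0.0},{"x": 0,"y": -0.01,"z": 0,"ax": 0,"ay": 0,"az": 0,"fingers": 0.0},{"x": 0,"y": 0,"z": 0,"ax": 0,"ay": 0,"az": 0,"fingers": 0.0}])

```text
time_s: 10.0
position: [0.5095, -0.2279, 0.0101]
tcp_rot: [-179.9, -0.0, 85.5]
force: [0.1, 0.6, -0.2]
width: -0.0001
gripper_force: 0.0
```

```bash
python3 bl.py wrist; python3 bl.py side
```

```text
[ 0.51017355 -0.22779467  0.01011876] [-0.32722798  0.12891644 -0.66608916] [ -5.1  39.9  33.8 110.7 -33.9  39.7  45. ]
red 953 [ 0.4309 -0.2245  0.04  ] mat [-0.0546  0.0187] 90.0
green 18228 [ 0.552  -0.1857  0.04  ] mat [0.063 0.067] -0.0
[ 0.51069549 -0.22780544  0.01010227] [ 0.73261612 -0.26096003 -0.21572561] [ -5.1  39.9  33.7 110.6 -33.9  39.7  45. ]
red 352 [ 0.4403 -0.2205  0.04  ] mat [-0.0455  0.0234] 53.1
green 335 [ 0.5442 -0.2737  0.04  ] mat [ 0.0623 -0.0213] 51.8
green 361 [ 0.5353 -0.3172  0.04  ] mat [ 0.0569 -0.0653] 49.8
```

Emit:
servo_tool(commands=[{"x": 0,"y": -0.008,"z": 0,"ax": 0,"ay": 0,"az": 0,"fingers": 0.0},{"x": 0,"y": -0.009,"z": 0,"ax": 0,"ay": 0,"az": 0,"fingers": 0.0},{"x": 0,"y": -0.009,"z": 0,"ax": 0,"ay": 0,"az": 0,"fingers": 0.0},{"x": 0,"y": -0.007,"z": 0,"ax": 0,"ay": 0,"az": 0,"fingers": 0.0},{"x": 0,"y": 0,"z": 0,"ax": 0,"ay": 0,"az": 0,"fingers": 0.0}])

```text
time_s: 10.6
position: [0.4773, -0.2254, 0.0104]
tcp_rot: [-180.0, -0.0, 85.5]
force: [1.2, -0.9, -0.4]
width: -0.0001
gripper_force: 0.0
```

Emit:
servo_tool(commands=[{"x": 0,"y": 0,"z": 0,"ax": 0,"ay": 0,"az": 0,"fingers": 0.0},{"x": 0,"y": 0,"z": 0,"ax": 0,"ay": 0,"az": 0,"fingers": 0.0},{"x": 0,"y": 0,"z": 0,"ax": 0,"ay": 0,"az": 0,"fingers": 0.0}])

```text
time_s: 10.9
position: [0.4787, -0.2255, 0.0104]
tcp_rot: [180.0, 0.0, 85.5]
force: [0.5, 0.2, 0.5]
width: 0.0002
gripper_force: 0.0
```

```bash
python3 bl.py side
```

```text
[ 0.47863504 -0.22548445  0.01034281] [ 0.34165699  0.27056663 -0.5482119 ] [ -4.7  37.7  33.7 115.  -34.   37.3  46.8]
red 368 [ 0.408  -0.2181  0.04  ] mat [-0.0779  0.0232] 53.1
green 335 [ 0.5441 -0.2737  0.04  ] mat [ 0.0621 -0.0213] 51.3
green 362 [ 0.5353 -0.3172  0.04  ] mat [ 0.0569 -0.0654] 49.8
```

Emit:
servo_tool(commands=[{"x": 0,"y": 0.012,"z": 0,"ax": 0,"ay": 0,"az": 0,"fingers": 0.0},{"x": 0,"y": 0,"z": -0.035,"ax": 0,"ay": 0,"az": 0,"fingers": 0.0},{"x": 0,"y": 0,"z": -0.045,"ax": 0,"ay": 0,"az": 0,"fingers": 0.0},{"x": 0,"y": -0.02,"z": -0.04,"ax": 0,"ay": 0,"az": 0,"fingers": 0.0},{"x": 0,"y": -0.02,"z": -0.04,"ax": 0,"ay": 0,"az": 0,"fingers": 0.0}])

```text
time_s: 11.45
position: [0.4508, -0.2235, 0.1719]
tcp_rot: [-180.0, 0.1, 85.5]
force: [0.3, 0.1, 0.8]
width: -0.0003
gripper_force: 0.0
```

Emit:
servo_tool(commands=[{"x": 0,"y": -0.02,"z": -0.03,"ax": 0,"ay": 0,"az": 0,"fingers": 0.0},{"x": 0,"y": -0.02,"z": 0,"ax": 0,"ay": 0,"az": 0,"fingers": 0.0854},{"x": 0,"y": 0,"z": 0,"ax": 0,"ay": 0,"az": 0,"fingers": 0.0},{"x": 0,"y": 0,"z": 0,"ax": 0,"ay": 0,"az": 0,"fingers": 0.0}])

```text
time_s: 11.85
position: [0.4116, -0.22, 0.2008]
tcp_rot: [179.9, -0.0, 85.6]
force: [0.3, 0.7, -0.6]
width: 0.0001
gripper_force: 0.0
```

```bash
python3 bl.py wrist; python3 bl.py top;python3 - <<'E'
from h import *
c=cam('wrist');cv2.imwrite('pics/red.png',c['img'][:,:,::-1]);import pickle;pickle.dump(c,open('red.pkl','wb'));print(bot.get_obs()['tcp_rot'])
E
```

```text
[ 0.41165146 -0.22008418  0.20051624] [ 0.52082339 -0.61481012 -0.31278067] [-20.   13.5  50.7 117.4 -12.8  54.7  32.9]
red 2588 [ 0.4077 -0.2198  0.04  ] mat [-0.0781  0.0216] 90.0
green 2935 [ 0.5515 -0.1862  0.04  ] mat [0.0626 0.0665] 90.0
green 2278 [ 0.5438 -0.2744  0.04  ] mat [ 0.0619 -0.0221] -0.0
green 2095 [ 0.5351 -0.3184  0.04  ] mat [ 0.0567 -0.0666] 90.0
[ 0.41154698 -0.22015918  0.20033087] [ 0.24058046  0.56662657 -0.37562999] [-20.   13.5  50.7 117.4 -12.7  54.7  32.9]
green 311 [ 0.5512 -0.1846  0.04  ] mat [0.0622 0.0681] 90.0
green 219 [ 0.543  -0.3195  0.04  ] mat [ 0.0648 -0.067 ] 90.0
[-1.79960814e+02  5.05042093e-02  8.55482091e+01]
```

View pics/red.png

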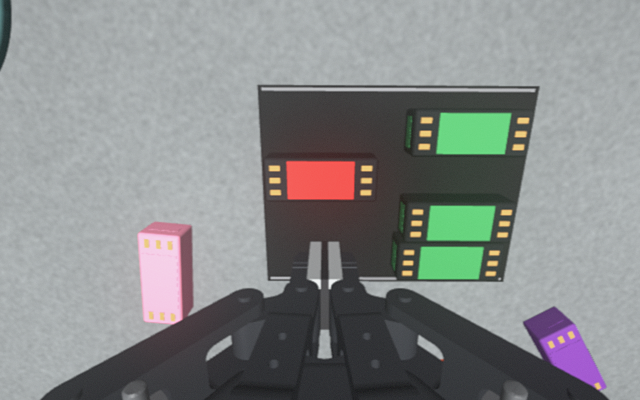

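The red pack is clear of the row at px (320,180), and the greens haven't moved. Next I turn, open the fingers and go down to grip it across its width, 15 mm off centre towards the near end.

Emit:
servo_tool(commands=[{"x": 0,"y": 0,"z": 0,"ax": 0,"ay": 0,"az": -0.1426,"fingers": 0.0854},{"x": 0,"y": 0,"z": 0,"ax": 0,"ay": 0,"az": -0.1426,"fingers": 0.0854},{"x": 0,"y": 0,"z": 0,"ax": 0,"ay": 0,"az": -0.1426,"fingers": 0.0854},{"x": 0,"y": 0,"z": 0,"ax": 0,"ay": 0,"az": -0.1426,"fingers": 0.0854},{"x": 0,"y": 0,"z": 0,"ax": 0,"ay": 0,"az": -0.1426,"fingers": 0.0854}])

```text
time_s: 12.5
position: [0.411, -0.2203, 0.2]
tcp_rot: [-179.9, -0.0, 126.7]
force: [-0.0, 0.3, 0.3]
width: 0.0723
gripper_force: 0.0
```

Emit:
servo_tool(commands=[{"x": 0,"y": 0,"z": 0,"ax": 0,"ay": 0,"az": -0.1426,"fingers": 0.0854},{"x": 0,"y": 0,"z": 0,"ax": 0,"ay": 0,"az": -0.1426,"fingers": 0.0854},{"x": 0,"y": 0,"z": 0,"ax": 0,"ay": 0,"az": -0.1426,"fingers": 0.0854},{"x": 0,"y": 0,"z": 0,"ax": 0,"ay": 0,"az": -0.1426,"fingers": 0.0854},{"x": 0,"y": 0,"z": 0,"ax": 0,"ay": 0,"az": -0.1426,"fingers": 0.0854}])

```text
time_s: 13.0
position: [0.411, -0.2204, 0.2]
tcp_rot: [-180.0, -0.1, 167.6]
force: [-0.1, -0.1, -0.6]
width: 0.0851
gripper_force: 0.0
```

Emit:
servo_tool(commands=[{"x": 0,"y": 0,"z": 0,"ax": 0,"ay": 0,"az": -0.1426,"fingers": 0.0854},{"x": 0.019,"y": 0,"z": 0.02,"ax": 0,"ay": 0,"az": 0,"fingers": 0.0854},{"x": 0,"y": 0,"z": 0.04,"ax": 0,"ay": 0,"az": 0,"fingers": 0.0854},{"x": 0,"y": 0,"z": 0.04,"ax": 0,"ay": 0,"az": 0,"fingers": 0.0854},{"x": 0,"y": 0,"z": 0,"ax": 0,"ay": 0,"az": 0,"fingers": 0.0854}])

```text
time_s: 13.5
position: [0.3895, -0.218, 0.0966]
tcp_rot: [180.0, -0.4, 175.4]
force: [-0.5, 0.4, 0.8]
width: 0.0854
gripper_force: 0.0
```

Run:
```python
from h import *
o=bot.get_obs();print(o['position'],o['tcp_rot'],o['width'],o['joint_positions'].round(1))
```

```text
[ 0.38953695 -0.21799964  0.09662648] [179.96653754  -0.44505618 175.38113625] 0.08540979338050997 [ -2.7  19.8  32.4 124.2 -16.1  40.4 126. ]
```

Emit:
servo_tool(commands=[{"x": -0.003,"y": 0,"z": 0.03,"ax": 0,"ay": -0.0078,"az": 0,"fingers": 0.0854},{"x": 0,"y": 0,"z": 0.03,"ax": 0,"ay": 0,"az": 0,"fingers": 0.0854},{"x": 0,"y": 0,"z": 0.018,"ax": 0,"ay": 0,"az": 0,"fingers": 0.0854},{"x": 0,"y": 0,"z": 0.008,"ax": 0,"ay": 0,"az": 0,"fingers": 0.0854},{"x": 0,"y": 0,"z": 0,"ax": 0,"ay": 0,"az": 0,"fingers": 0.0854}])

```text
time_s: 14.0
position: [0.3956, -0.2192, 0.0148]
tcp_rot: [180.0, 0.4, 175.4]
force: [-0.1, -0.9, 0.2]
width: 0.0851
gripper_force: 0.0
```

Emit:
servo_tool(commands=[{"x": 0,"y": 0,"z": 0,"ax": 0,"ay": 0.004,"az": 0,"fingers": 0.0854},{"x": 0,"y": 0,"z": 0.003,"ax": 0,"ay": 0,"az": 0,"fingers": 0.0854},{"x": 0,"y": 0,"z": 0,"ax": 0,"ay": 0,"az": 0,"fingers": 0.0854}])

```text
time_s: 14.3
position: [0.3957, -0.219, 0.0119]
tcp_rot: [-180.0, 0.3, 175.4]
force: [0.5, -0.0, 0.7]
width: 0.0851
gripper_force: 0.0
```

Emit:
servo_tool(commands=[{"x": 0,"y": 0,"z": 0.001,"ax": 0,"ay": 0.003,"az": 0,"fingers": 0.03},{"x": 0,"y": 0,"z": 0,"ax": 0,"ay": 0,"az": 0,"fingers": 0.03},{"x": 0,"y": 0,"z": 0,"ax": 0,"ay": 0,"az": 0,"fingers": 0.03},{"x": 0,"y": 0,"z": 0,"ax": 0,"ay": 0,"az": 0,"fingers": 0.03},{"x": 0,"y": 0,"z": 0,"ax": 0,"ay": 0,"az": 0,"fingers": 0.03}], force=60)

```text
time_s: 14.8
position: [0.3953, -0.2189, 0.0107]
tcp_rot: [180.0, 0.1, 175.4]
force: [-2.6, 1.9, 9.6]
width: 0.043
gripper_force: 60.6
```

Emit:
servo_tool(commands=[{"x": 0,"y": 0,"z": 0,"ax": 0,"ay": 0,"az": 0,"fingers": 0.03},{"x": 0,"y": 0,"z": 0,"ax": 0,"ay": 0,"az": 0,"fingers": 0.03}])

```text
time_s: 15.0
position: [0.3953, -0.2189, 0.0107]
tcp_rot: [180.0, 0.1, 175.4]
force: [-0.3, 2.3, 8.8]
width: 0.0434
gripper_force: 60.6
```

```bash
python3 - <<'E'
from h import *
o=bot.get_obs();print(o['position'],o['tcp_rot'],o['width'],o['gripper_force'],o['force'],o['joint_positions'].round(1))
E
python3 bl.py side
```

```text
[ 0.39526016 -0.21889473  0.01065647] [1.79989273e+02 5.54915691e-02 1.75412013e+02] 0.04339214736145478 60.627079010009766 [-0.27938687  2.25636379  8.81047137] [  3.9  29.9  25.1 125.4 -25.5  29.5 134. ]
[ 0.39525721 -0.21892085  0.01066194] [-2.25345101  0.56652976  9.81840803] [  3.9  29.9  25.1 125.4 -25.5  29.5 134. ]
green 232 [ 0.556  -0.1892  0.04  ] mat [0.0674 0.0638] 54.0
green 331 [ 0.5441 -0.2735  0.04  ] mat [ 0.0622 -0.0211] 50.7
green 363 [ 0.5354 -0.3173  0.04  ] mat [ 0.057  -0.0655] 49.8
```

Emit:
servo_tool(commands=[{"x": 0,"y": 0,"z": -0.01,"ax": 0,"ay": 0,"az": 0,"fingers": 0.03},{"x": 0,"y": 0,"z": -0.03,"ax": 0,"ay": 0,"az": 0,"fingers": 0.03},{"x": 0,"y": 0,"z": -0.04,"ax": 0,"ay": 0,"az": 0,"fingers": 0.03},{"x": 0,"y": 0,"z": -0.04,"ax": 0,"ay": 0,"az": 0,"fingers": 0.03},{"x": 0,"y": 0,"z": -0.04,"ax": 0,"ay": 0,"az": 0,"fingers": 0.03}])

```text
time_s: 15.55
position: [0.3943, -0.2189, 0.1722]
tcp_rot: [-180.0, -0.0, 175.4]
force: [1.1, -0.6, -3.3]
width: 0.0432
gripper_force: 62.2
```

Emit:
servo_tool(commands=[{"x": -0.015,"y": 0,"z": -0.03,"ax": 0,"ay": 0,"az": -0.1,"fingers": 0.03},{"x": -0.015,"y": 0,"z": 0,"ax": 0,"ay": 0,"az": -0.1,"fingers": 0.03},{"x": 0,"y": 0,"z": 0,"ax": 0,"ay": 0,"az": 0,"fingers": 0.03}])

```text
time_s: 15.85
position: [0.4264, -0.2195, 0.2016]
tcp_rot: [-179.9, 0.2, -172.9]
force: [0.4, 0.5, -3.1]
width: 0.0432
gripper_force: 62.4
```

```bash
cat > go.py <<'E'
from h import *
import sys
dx,h=map(float,sys.argv[1:3])   # wanted pack origin in cradle frame (m)
C=np.load('C.npy');R=np.c_[-C[:3,0],C[:3,1],-C[:3,2]];G=np.eye(4);G[:3,:3]=R
G[:3,3]=C[:3,3]+(dx-.0124)*C[:3,0]+(h+.0067)*C[:3,2]
o=bot.get_obs();T=pose();E=np.linalg.inv(T)@G
P=np.linalg.inv(C)@np.r_[T[:3,3]-.0124*T[:3,0]+.0067*T[:3,2],1]
print('t',o['time_s'],'pos',o['position'].round(4),'rpy',o['tcp_rot'].round(2),'j',o['joint_positions'].round(0),'F',o['force'].round(1),'F cradle axes',(o['force']@C[:3,:3]).round(1),'w',round(o['width'],4))
print('goal pos',G[:3,3].round(4),'shift in tool axes',E[:3,3].round(4),'rotvec',Ro.from_matrix(E[:3,:3]).as_rotvec().round(4),'pack in cradle mm',(P[:3]*1e3).round(1))
E
python3 go.py -.06 .06
python3 - <<'E'
from h import *
c=cam('wrist');cv2.imwrite('pics/held.png',c['img'][:,:,::-1])
E
```

```text
t 15.85 pos [ 0.4264 -0.2195  0.2016] rpy [-1.7995e+02  1.6000e-01 -1.7288e+02] j [ -7.  12.  35. 115.  -9.  55. 129.] F [ 0.4  0.5 -3.1] F cradle axes [-0.9  0.4 -3. ] w 0.0432
goal pos [0.4833 0.2386 0.0932] shift in tool axes [-0.1129  0.4476  0.1083] rotvec [-1.000e-04 -4.511e-01  3.500e-03] pack in cradle mm [-117.  -447.9  201.6]
```

View pics/held.png

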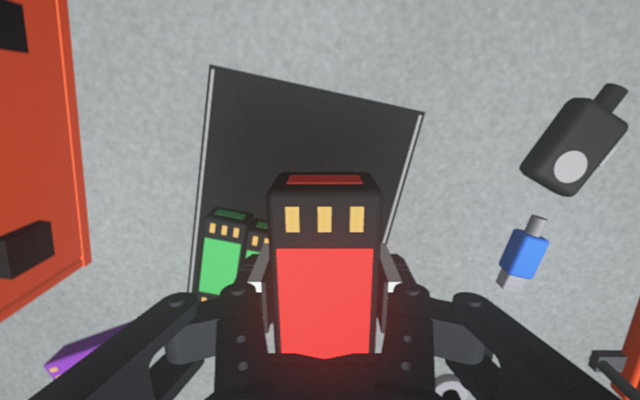

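Emit:
servo_tool(commands=[{"x": 0,"y": 0.03,"z": 0,"ax": 0,"ay": -0.045,"az": 0,"fingers": 0.03},{"x": 0,"y": 0.045,"z": 0,"ax": 0,"ay": -0.045,"az": 0,"fingers": 0.03},{"x": 0,"y": 0.045,"z": 0,"ax": 0,"ay": -0.045,"az": 0,"fingers": 0.03},{"x": 0,"y": 0.045,"z": 0,"ax": 0,"ay": -0.045,"az": 0,"fingers": 0.03},{"x": 0,"y": 0.045,"z": 0,"ax": 0,"ay": -0.045,"az": 0,"fingers": 0.03}])

```text
time_s: 16.4
position: [0.3983, -0.0101, 0.2]
tcp_rot: [179.9, 13.0, -173.3]
force: [0.9, 0.5, -3.9]
width: 0.0433
gripper_force: 62.8
```

Emit:
servo_tool(commands=[{"x": 0,"y": 0.045,"z": 0,"ax": 0,"ay": -0.045,"az": 0,"fingers": 0.03},{"x": 0,"y": 0.045,"z": 0,"ax": 0,"ay": -0.045,"az": 0,"fingers": 0.03},{"x": 0,"y": 0.045,"z": 0,"ax": 0,"ay": -0.045,"az": 0,"fingers": 0.03},{"x": 0,"y": 0.045,"z": 0,"ax": 0,"ay": -0.045,"az": 0,"fingers": 0.03},{"x": 0,"y": 0.04,"z": 0,"ax": 0,"ay": -0.046,"az": 0,"fingers": 0.03}])

```text
time_s: 16.9
position: [0.3748, 0.1948, 0.1999]
tcp_rot: [-179.9, 25.2, -173.2]
force: [1.6, -0.6, -2.5]
width: 0.0433
gripper_force: 62.8
```

Emit:
servo_tool(commands=[{"x": 0,"y": 0.018,"z": 0,"ax": 0,"ay": 0,"az": 0,"fingers": 0.03},{"x": 0,"y": 0,"z": 0,"ax": 0,"ay": 0,"az": 0,"fingers": 0.03},{"x": 0,"y": 0,"z": 0,"ax": 0,"ay": 0,"az": 0,"fingers": 0.03}])

```text
time_s: 17.2
position: [0.3733, 0.2106, 0.1996]
tcp_rot: [-179.8, 25.0, -173.2]
force: [0.4, -0.6, -3.1]
width: 0.043
gripper_force: 62.9
```

```bash
python3 go.py -.06 .06
python3 - <<'E'
from h import *
c=cam('wrist');T=pose()
# near top edge & near bottom edge of held pack, in image
for z in(-.0293,.0067):
    X=np.array([[.0426,y,z] for y in(-.022,.022)])@T[:3,:3].T+T[:3,3];print(proj(c,X).round(1).tolist())
print([c['img'][r,335].tolist() for r in range(164,204,2)])
E
```

```text
t 17.2 pos [0.3733 0.2106 0.1996] rpy [-179.75   25.   -173.18] j [-34.  -4. -10. 136.  28.  31.  31.] F [ 0.4 -0.6 -3.1] F cradle axes [-1.1 -0.6 -3. ] w 0.043
goal pos [0.4833 0.2386 0.0932] shift in tool axes [-0.057   0.0153  0.1439] rotvec [-0.0051 -0.0175 -0.0015] pack in cradle mm [-114.6  -14.6  204.7]
[[264.6, 190.6], [385.1, 190.8]]
[[278.0, 170.4], [371.3, 170.5]]
[[142, 146, 147], [142, 148, 146], [141, 145, 146], [141, 145, 145], [60, 63, 62], [54, 42, 41], [88, 46, 44], [86, 46, 43], [85, 46, 44], [120, 51, 50], [74, 47, 46], [40, 41, 39], [44, 40, 42], [44, 39, 39], [49, 45, 44], [50, 45, 42], [58, 53, 54], [60, 57, 56], [60, 58, 57], [57, 55, 52]]
```

Emit:
servo_tool(commands=[{"x": -0.0095,"y": 0.0026,"z": 0.024,"ax": -0.005,"ay": -0.0175,"az": 0,"fingers": 0.03},{"x": -0.0095,"y": 0.0026,"z": 0.024,"ax": 0,"ay": 0,"az": 0,"fingers": 0.03},{"x": -0.0095,"y": 0.0026,"z": 0.024,"ax": 0,"ay": 0,"az": 0,"fingers": 0.03},{"x": -0.0095,"y": 0.0026,"z": 0.024,"ax": 0,"ay": 0,"az": 0,"fingers": 0.03},{"x": -0.0095,"y": 0.0026,"z": 0.024,"ax": 0,"ay": 0,"az": 0,"fingers": 0.03}])

```text
time_s: 17.75
position: [0.4676, 0.2345, 0.1121]
tcp_rot: [180.0, 26.1, -173.2]
force: [0.5, 0.0, -2.5]
width: 0.0434
gripper_force: 62.9
```

Emit:
servo_tool(commands=[{"x": -0.0095,"y": 0.0026,"z": 0.024,"ax": 0,"ay": 0,"az": 0,"fingers": 0.03},{"x": 0,"y": 0,"z": 0,"ax": 0,"ay": 0,"az": 0,"fingers": 0.03},{"x": 0,"y": 0,"z": 0,"ax": 0,"ay": 0,"az": 0,"fingers": 0.03}])

```text
time_s: 18.05
position: [0.4851, 0.2396, 0.0951]
tcp_rot: [180.0, 26.0, -173.2]
force: [-0.6, -0.5, -3.3]
width: 0.0432
gripper_force: 62.7
```

```bash
python3 go.py .004 .026
```

```text
t 18.05 pos [0.4851 0.2396 0.0951] rpy [ 179.99   26.01 -173.18] j [-34.  18.  -3. 128.  54.  17.  10.] F [-0.6 -0.5 -3.3] F cradle axes [-2.  -0.5 -2.7] w 0.0432
goal pos [0.5552 0.2473 0.0907] shift in tool axes [-0.0615 -0.0007  0.0349] rotvec [-0.0006  0.0002 -0.0016] pack in cradle mm [-57.5   0.8  60.9]
```

Emit:
servo_tool(commands=[{"x": -0.015,"y": 0,"z": 0.004,"ax": 0,"ay": 0,"az": 0,"fingers": 0.03},{"x": -0.015,"y": 0,"z": 0.004,"ax": 0,"ay": 0,"az": 0,"fingers": 0.03},{"x": 0,"y": 0,"z": 0,"ax": 0,"ay": 0,"az": 0,"fingers": 0.03},{"x": 0,"y": 0,"z": 0,"ax": 0,"ay": 0,"az": 0,"fingers": 0.03}])

```text
time_s: 18.45
position: [0.5152, 0.2439, 0.1021]
tcp_rot: [179.9, 26.1, -173.2]
force: [-0.2, 0.4, -3.4]
width: 0.0436
gripper_force: 62.9
```

```bash
python3 go.py .004 .026
```

```text
t 18.45 pos [0.5152 0.2439 0.1021] rpy [ 179.9    26.1  -173.18] j [-30.  20.  -5. 125.  49.  18.  17.] F [-0.2  0.4 -3.4] F cradle axes [-1.6  0.4 -3. ] w 0.0436
goal pos [0.5552 0.2473 0.0907] shift in tool axes [-0.031  -0.0014  0.0279] rotvec [ 0.0009  0.0018 -0.0016] pack in cradle mm [-27.1   1.4  53.8]
```

Joint 6 is holding at 18°, so there is room to carry on.

Emit:
servo_tool(commands=[{"x": -0.011,"y": -0.0005,"z": 0.007,"ax": 0,"ay": 0,"az": 0,"fingers": 0.03},{"x": -0.01,"y": -0.0005,"z": 0.007,"ax": 0,"ay": 0,"az": 0,"fingers": 0.03},{"x": -0.01,"y": -0.0004,"z": 0.007,"ax": 0,"ay": 0,"az": 0,"fingers": 0.03},{"x": 0,"y": 0,"z": 0.007,"ax": 0,"ay": 0,"az": 0,"fingers": 0.03},{"x": 0,"y": 0,"z": 0,"ax": 0,"ay": 0,"az": 0,"fingers": 0.03}])

```text
time_s: 18.95
position: [0.5555, 0.2476, 0.0887]
tcp_rot: [179.9, 26.0, -173.1]
force: [0.6, -0.2, -3.6]
width: 0.0431
gripper_force: 62.9
```

Emit:
servo_tool(commands=[{"x": 0,"y": 0,"z": 0,"ax": 0,"ay": 0,"az": 0,"fingers": 0.03},{"x": 0,"y": 0,"z": 0,"ax": 0,"ay": 0,"az": 0,"fingers": 0.03}])

```text
time_s: 19.15
position: [0.5551, 0.2482, 0.0899]
tcp_rot: [179.9, 26.1, -173.1]
force: [-0.5, 0.6, -3.1]
width: 0.0429
gripper_force: 62.9
```

```bash
python3 go.py .003 .006
```

```text
t 19.15 pos [0.5551 0.2482 0.0899] rpy [ 179.92   26.05 -173.08] j [-28.  24.  -6. 120.  48.  18.  20.] F [-0.5  0.6 -3.1] F cradle axes [-1.8  0.6 -2.6] w 0.0429
goal pos [0.563  0.2483 0.0723] shift in tool axes [ 0.0006 -0.0009  0.0193] rotvec [ 0.0014  0.0009 -0.    ] pack in cradle mm [ 3.6  0.9 25.3]
```

Emit:
servo_tool(commands=[{"x": 0,"y": -0.0009,"z": 0.007,"ax": 0,"ay": 0,"az": 0,"fingers": 0.03},{"x": 0,"y": 0,"z": 0.007,"ax": 0,"ay": 0,"az": 0,"fingers": 0.03},{"x": 0,"y": 0,"z": 0.005,"ax": 0,"ay": 0,"az": 0,"fingers": 0.03},{"x": 0,"y": 0,"z": 0,"ax": 0,"ay": 0,"az": 0,"fingers": 0.03},{"x": 0,"y": 0,"z": 0,"ax": 0,"ay": 0,"az": 0,"fingers": 0.03}])

```text
time_s: 19.65
position: [0.5638, 0.2483, 0.0726]
tcp_rot: [179.9, 26.0, -173.1]
force: [0.5, -0.1, -3.7]
width: 0.043
gripper_force: 62.9
```

```bash
python3 go.py .003 .002
```

```text
t 19.65 pos [0.5638 0.2483 0.0726] rpy [ 179.93   26.05 -173.09] j [-29.  27.  -4. 119.  51.  16.  18.] F [ 0.5 -0.1 -3.7] F cradle axes [-1.2 -0.1 -3.5] w 0.043
goal pos [0.5648 0.2485 0.0687] shift in tool axes [0.0008 0.0001 0.004 ] rotvec [ 0.0011  0.0008 -0.0003] pack in cradle mm [ 3.8 -0.1  6. ]
```

Emit:
servo_tool(commands=[{"x": 0,"y": 0,"z": 0.0015,"ax": 0,"ay": 0,"az": 0,"fingers": 0.03},{"x": 0,"y": 0,"z": 0.0015,"ax": 0,"ay": 0,"az": 0,"fingers": 0.03},{"x": 0,"y": 0,"z": 0,"ax": 0,"ay": 0,"az": 0,"fingers": 0.03},{"x": 0,"y": 0,"z": 0,"ax": 0,"ay": 0,"az": 0,"fingers": 0.03}])

```text
time_s: 20.05
position: [0.5652, 0.2483, 0.0702]
tcp_rot: [179.9, 26.1, -173.1]
force: [0.7, 0.1, -3.2]
width: 0.0431
gripper_force: 62.9
```

Emit:
servo_tool(commands=[{"x": 0,"y": 0,"z": 0.001,"ax": 0,"ay": 0,"az": 0,"fingers": 0.03},{"x": 0,"y": 0,"z": 0,"ax": 0,"ay": 0,"az": 0,"fingers": 0.03}])

```text
time_s: 20.25
position: [0.5657, 0.2484, 0.0693]
tcp_rot: [179.9, 26.1, -173.1]
force: [-0.7, -0.3, -3.8]
width: 0.0432
gripper_force: 62.9
```

Emit:
servo_tool(commands=[{"x": 0,"y": 0,"z": 0.001,"ax": 0,"ay": 0,"az": 0,"fingers": 0.03},{"x": 0,"y": 0,"z": 0,"ax": 0,"ay": 0,"az": 0,"fingers": 0.03}])

```text
time_s: 20.45
position: [0.5661, 0.2485, 0.0683]
tcp_rot: [179.9, 26.1, -173.1]
force: [-0.1, -0.3, -2.7]
width: 0.043
gripper_force: 62.9
```

```bash
python3 go.py .000 .000
```

```text
t 20.45 pos [0.5661 0.2485 0.0683] rpy [ 179.92   26.06 -173.11] j [-29.  27.  -3. 119.  52.  15.  17.] F [-0.1 -0.3 -2.7] F cradle axes [-1.3 -0.3 -2.4] w 0.043
goal pos [0.563  0.2482 0.0656] shift in tool axes [0.004  0.0002 0.001 ] rotvec [ 0.0012  0.0011 -0.0005] pack in cradle mm [ 4.  -0.2  1.1]
```

Emit:
servo_tool(commands=[{"x": 0,"y": 0,"z": 0.0007,"ax": 0,"ay": 0,"az": 0,"fingers": 0.03},{"x": 0,"y": 0,"z": 0,"ax": 0,"ay": 0,"az": 0,"fingers": 0.03}])

```text
time_s: 20.65
position: [0.5663, 0.2485, 0.0676]
tcp_rot: [179.9, 26.1, -173.1]
force: [1.2, -0.1, -2.6]
width: 0.0428
gripper_force: 62.9
```

Emit:
servo_tool(commands=[{"x": 0,"y": 0,"z": 0.0007,"ax": 0,"ay": 0,"az": 0,"fingers": 0.03},{"x": 0,"y": 0,"z": 0,"ax": 0,"ay": 0,"az": 0,"fingers": 0.03}])

```text
time_s: 20.85
position: [0.5666, 0.2486, 0.0672]
tcp_rot: [179.9, 26.1, -173.1]
force: [-2.3, -1.8, -0.8]
width: 0.0432
gripper_force: 63.5
```

```bash
python3 go.py .000 .000
```

```text
t 20.85 pos [0.5666 0.2486 0.0672] rpy [ 179.91   26.07 -173.11] j [-29.  27.  -3. 119.  52.  15.  17.] F [-2.3 -1.8 -0.8] F cradle axes [-2.6 -1.5  0.4] w 0.0432
goal pos [0.563  0.2482 0.0656] shift in tool axes [ 0.004   0.0001 -0.0002] rotvec [ 0.0013  0.0012 -0.0005] pack in cradle mm [ 4.  -0.1 -0.2]
```

Touched down on the bed: the force normal to it went from −2.5 to +0.4 N. Now I slide the pack down towards the foot stop.

Emit:
servo_tool(commands=[{"x": 0.001,"y": 0,"z": 0,"ax": 0,"ay": 0,"az": 0,"fingers": 0.03},{"x": 0.001,"y": 0,"z": 0,"ax": 0,"ay": 0,"az": 0,"fingers": 0.03},{"x": 0,"y": 0,"z": 0,"ax": 0,"ay": 0,"az": 0,"fingers": 0.03}])

```text
time_s: 21.15
position: [0.5648, 0.2484, 0.0663]
tcp_rot: [179.9, 26.1, -173.1]
force: [-0.9, -0.3, -0.7]
width: 0.0432
gripper_force: 63.3
```

Emit:
servo_tool(commands=[{"x": 0.001,"y": 0,"z": 0,"ax": 0,"ay": 0,"az": 0,"fingers": 0.03},{"x": 0,"y": 0,"z": 0,"ax": 0,"ay": 0,"az": 0,"fingers": 0.03}])

```text
time_s: 21.35
position: [0.5639, 0.2483, 0.0658]
tcp_rot: [179.9, 26.1, -173.1]
force: [-1.5, 0.7, -0.9]
width: 0.0432
gripper_force: 63.3
```

```bash
python3 go.py .000 .000
```

```text
t 21.35 pos [0.5639 0.2483 0.0658] rpy [ 179.91   26.07 -173.11] j [-30.  27.  -3. 119.  52.  15.  16.] F [-1.5  0.7 -0.9] F cradle axes [-1.7  0.8 -0.2] w 0.0432
goal pos [0.563  0.2482 0.0656] shift in tool axes [ 0.0009  0.0001 -0.0002] rotvec [ 0.0013  0.0012 -0.0004] pack in cradle mm [ 0.9 -0.1 -0.2]
```

Emit:
servo_tool(commands=[{"x": 0.0007,"y": 0,"z": 0,"ax": 0,"ay": 0,"az": 0,"fingers": 0.03},{"x": 0,"y": 0,"z": 0,"ax": 0,"ay": 0,"az": 0,"fingers": 0.03}])

```text
time_s: 21.55
position: [0.5637, 0.2482, 0.0657]
tcp_rot: [179.9, 26.1, -173.1]
force: [3.7, 0.5, -1.8]
width: 0.0431
gripper_force: 62.9
```

Emit:
servo_tool(commands=[{"x": 0.0007,"y": 0,"z": 0,"ax": 0,"ay": 0,"az": 0,"fingers": 0.03},{"x": 0,"y": 0,"z": 0,"ax": 0,"ay": 0,"az": 0,"fingers": 0.03}])

```text
time_s: 21.75
position: [0.5636, 0.2482, 0.0658]
tcp_rot: [179.9, 26.2, -173.2]
force: [7.8, 0.1, -1.9]
width: 0.0433
gripper_force: 62.8
```

```bash
python3 go.py .000 .000
```

```text
t 21.75 pos [0.5636 0.2482 0.0658] rpy [ 179.88   26.15 -173.15] j [-30.  27.  -2. 120.  53.  15.  16.] F [ 7.8  0.1 -1.9] F cradle axes [ 6.1 -0.9 -5.1] w 0.0433
goal pos [0.563  0.2482 0.0656] shift in tool axes [ 0.0007  0.0001 -0.0001] rotvec [ 0.0015  0.0027 -0.0012] pack in cradle mm [ 0.7 -0.2 -0.1]
```

The pack is against the stop at 6 N, so its true x is 0. I'll ease off, open the fingers and back out along the tool axis.

Emit:
servo_tool(commands=[{"x": -0.0007,"y": 0,"z": 0,"ax": 0,"ay": 0,"az": 0,"fingers": 0.03},{"x": 0,"y": 0,"z": 0,"ax": 0,"ay": 0,"az": 0,"fingers": 0.05},{"x": 0,"y": 0,"z": 0,"ax": 0,"ay": 0,"az": 0,"fingers": 0.07},{"x": 0,"y": 0,"z": 0,"ax": 0,"ay": 0,"az": 0,"fingers": 0.075},{"x": 0,"y": 0,"z": 0,"ax": 0,"ay": 0,"az": 0,"fingers": 0.075}])

```text
time_s: 22.25
position: [0.5632, 0.2482, 0.0655]
tcp_rot: [179.9, 26.1, -173.1]
force: [0.4, 0.0, 0.0]
width: 0.0751
gripper_force: 0.0
```

Emit:
servo_tool(commands=[{"x": 0,"y": 0,"z": 0,"ax": 0,"ay": 0,"az": 0,"fingers": 0.075},{"x": 0,"y": 0,"z": -0.003,"ax": 0,"ay": 0,"az": 0,"fingers": 0.075},{"x": 0,"y": 0,"z": -0.01,"ax": 0,"ay": 0,"az": 0,"fingers": 0.075},{"x": 0,"y": 0,"z": -0.02,"ax": 0,"ay": 0,"az": 0,"fingers": 0.075},{"x": 0,"y": 0,"z": -0.02,"ax": 0,"ay": 0,"az": 0,"fingers": 0.075}])

```text
time_s: 22.75
position: [0.5395, 0.2452, 0.1141]
tcp_rot: [179.9, 26.0, -173.1]
force: [0.2, 0.1, 1.0]
width: 0.0748
gripper_force: 0.0
```

Emit:
servo_tool(commands=[{"x": 0.01,"y": 0,"z": -0.03,"ax": 0,"ay": 0,"az": 0,"fingers": 0.075},{"x": 0.01,"y": 0,"z": -0.03,"ax": 0,"ay": 0,"az": 0,"fingers": 0.075},{"x": 0,"y": 0,"z": -0.02,"ax": 0,"ay": 0,"az": 0,"fingers": 0.075},{"x": 0,"y": 0,"z": 0,"ax": 0,"ay": 0,"az": 0,"fingers": 0.075},{"x": 0,"y": 0,"z": 0,"ax": 0,"ay": 0,"az": 0,"fingers": 0.075}])

```text
time_s: 23.25
position: [0.4877, 0.2387, 0.1768]
tcp_rot: [179.9, 26.1, -173.1]
force: [0.6, -0.3, -0.3]
width: 0.0755
gripper_force: 0.0
```

```bash
python3 go.py 0 0
python3 - <<'E'
from h import *
C=np.load('C.npy')
for n in('wrist','side','top'):
    c=cam(n)
    Q=C[:3,3]+C[:3,2]*.036; e=np.array([C[:3,3]+C[:3,:3]@[x,y,.036] for x in(-.03,.03) for y in(-.02,.02)])
    print(n,'expect red at',proj(c,Q)[0].round(1))
    for lo,hi in(((0,150,80),(4,255,255)),):
        for ce,a,b in blobs(c['img'],lo,hi,60):
            o,d=ray(c,ce);R=C[:3,:3];o=(o-C[:3,3])@R;d=d[0]@R;p=o+d*((.036-o[2])/d[2])
            if abs(p[:2]).max()<.08:print(' ',ce.round(1),a,'cradle',p.round(4),np.round(b[1],1),round(b[2],1))
E
python3 bl.py wrist|head -1; python3 bl.py top
```

```text
t 23.25 pos [0.4877 0.2387 0.1768] rpy [ 179.9    26.14 -173.13] j [-22.  10. -15. 125.  36.  27.  30.] F [ 0.6 -0.3 -0.3] F cradle axes [ 0.4 -0.4 -0.5] w 0.0755
goal pos [0.563  0.2482 0.0656] shift in tool axes [-0.0191  0.0002  0.1333] rotvec [ 0.0014  0.0025 -0.0008] pack in cradle mm [-19.4  -0.4 133.2]
wrist expect red at [324.9 234.1]
  [323.5 165. ] 72 cradle [-0.0579 -0.0012  0.036 ] [34.  2.] 0.0
  [324.3 233.1] 3255 cradle [-0.0009 -0.0005  0.036 ] [71. 46.] 90.0
  [380.6 237.5] 67 cradle [0.0031 0.0462 0.036 ] [24.3  5.7] 79.7
side expect red at [261.  131.9]
  [261.4 131.6] 203 cradle [ 0.0015 -0.0004  0.036 ] [10.  21.7] 36.0
top expect red at [211.2 168.6]
  [210.9 168.1] 317 cradle [0.0014 0.0005 0.036 ] [23.1 13.9] 78.7
[0.48749194 0.23860396 0.1753487 ] [ 0.12149884 -0.21450006 -0.11625089] [-22.5  10.2 -15.1 124.9  35.8  26.7  30.5]
[0.48745012 0.23866658 0.17536346] [-0.95769558  0.457776   -0.71194123] [-22.5  10.2 -15.1 124.9  35.8  26.7  30.5]
green 313 [ 0.5512 -0.1846  0.04  ] mat [0.0622 0.0681] 90.0
green 310 [ 0.5431 -0.2725  0.04  ] mat [ 0.0611 -0.0203] 90.0
green 313 [ 0.5342 -0.3164  0.04  ] mat [ 0.0557 -0.0646] 4.1
```

All three cameras put the red pack within about 1.5 mm of home. The greens are where they started and the gripper is clear of everything, so I'm handing in.

```bash
python3 -c "
from rig import job_done
print(job_done())"
```

```text
the job is handed in; nothing more can be done
None
```

The red pack was pushed clear of the row, picked up and released on the charger bed against the foot stop, with the cameras putting it within about 1.5 mm of home and the green packs unmoved; the job is handed in at about 23 s, but no verdict was returned.

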